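Press a lamp plug home in a clay lantern with the ratchet press

TASK

Turn the ratchet press's knob clockwise, taking fresh grips while the pawl holds it, until the ram has driven the wooden plug fully home in the clay lantern's neck (you will feel the knob go firm), and bear on it there with about 24 N for half a second, never over 36 N or the clay splits. Then throw the ball-ended pawl right over so that it stays clear of the ratchet wheel, and only then turn the knob back to its stop and leave everything so. Never force the wheel back against the pawl, and do not knock the wares and tools standing around.

Things in the scene. Friction and masses are not known exactly. Their poses are not given: they have to be found in the camera images.
- press: The bench press, fixed to the table: steel base 135 x 430 mm, grey housing 104 x 104 mm, 60 mm high. Origin on the table under the knob's axis. Its y axis runs along the ram, from lantern towards pawl: the ram advances to -y. The clay lantern (68 mm thick, axis 48 mm high) lies at y -130 to -270 mm, x 14 mm.
- knob_grip (a point): Black winged knob on top of the press: bar 52 mm long, 13 mm thick, 34 mm tall. The point lies on its upright axis, 139 mm above the table; the wing reaches from 19 mm below it to 15 mm above. The wheel's teeth under it top out 63 mm below the point. x axis along the wing (at the start along the press's x), y across it, z up.
- knob (a joint): Turn of the knob, rad, growing clockwise seen from above; the ram advances 14 mm per rad. 0 = back stop, 2.9 = end of travel; a click every 0.35 rad. Knob friction 0.04 N m; driving the plug adds 0.07 N m; each 10 N between nose and plug costs 0.14 N m at the knob. Pawl on: it turns back less than a tooth. Pawl off: it turns freely and stays, unless the squeezed nose pushes it back.
- knob_wheel: Toothed steel ratchet wheel, 92 mm across, 18 teeth, fixed under the knob and turning with it. Origin on the knob's axis, 62 mm above the table, axes as the knob's.
- pawl (a joint): Swing of the pawl, rad: about 0 with the beak down between teeth, up to 0.06 on their crests; grows as the ball handle is pushed away from the knob, along the press's +y. Past about 0.8 it falls over by its own weight to its stop at 1.35 and stays; short of that it falls back. Thrown off, its bar stands up steeply, to 190 mm above the table, 87 mm from the knob's axis.
- pawl_ball (a point): Centre of the 24 mm steel ball on the pawl's handle, 46 mm from the pivot; at the start 38 mm along the press's x and 80 mm along its y from the knob's axis, 132 mm above the table, with free space all round. Pushed 56 mm along the press's +y (rising 4 mm midway, ending at 118 mm height) it is at its thrown-off stop. Needs under 1 N unloaded, up to 12 N to break loose under load.
- pawl_arm: The pawl's steel beak, 8 x 3.5 mm, on a bar 100 mm long that lies level over the wheel's rim. The origin is at the pawl's pivot: 38 mm along the press's x, 100 mm along its y from the knob's axis, 90 mm above the table.
- nose: Round sprung rubber nose of the ram, 28 mm across, 48 mm above the table; its flat face, at the origin, looks to the press's -y and starts 5 to 11 mm from the plug's head. It springs in by up to 10 mm, 7 N per mm.
- plug: Turned wooden plug in the lantern's neck, head 32 mm across. Origin at the centre of the head's outer face; slides to the press's -y with 5 N friction. It starts 0 to 6 mm in and is home 6 to 24 mm deeper (17 to 29 mm of ram travel from the back stop), where it meets a hidden shoulder; each hand-made neck differs and the head stays proud of the mouth, so home can only be felt.
- spare_plug: Bystander: a spare wooden plug, 22 mm thick, 55 mm tall, standing robot-side of the lantern. Origin under its centre.
- brush: Bystander: a brush, 170 mm long, lying beyond the lantern.
- cup: Bystander: a white cup, 68 mm wide, 62 mm tall, beyond the knob. Origin under its centre.
- bowl: Bystander: a blue bowl, 130 mm wide, at the left. Origin under its centre.
- mug: Bystander: a clay mug, 85 mm tall, far left. Origin under its centre.
- toadstool_house: Bystander: a ceramic toadstool house, 90 mm tall, far right. Origin under its centre.
- small_lantern: Bystander: a dark lantern, 145 mm tall, at the right near the robot. Origin under its centre.

How it is judged (in metres and radians):
On the way, in this order (a step that is already met when the one before it is completed fails the run):
1. the ram's nose bears on the plug, driven home, with more than 15 N for 0.3 s (contact force between nose and plug above 15 N and distance of plug from where it was at the start of the episode above 0.004 m), for 0.3 s.
2. the pawl is thrown off and stays off while the ram is still forward (value of joint pawl above 1.1 rad and value of joint knob above 0.7 rad), for 0.3 s.
At the end, for the whole second after the job is handed in: The plug stays driven in (at least 4 mm from where it was), the knob is back within 0.15 rad of its back stop and at rest, the pawl is thrown off (beyond 1.1 rad) (value of joint knob below 0.15 rad and value of joint pawl above 1.1 rad and distance of plug from where it was at the start of the episode above 0.004 m and velocity of joint knob between -0.05 and 0.05 rad/s); the robot touches nothing.
It fails at once if the nose presses the plug with more than 36 N (the clay splits) (contact force between nose and plug above 36 N).
It fails at once if the wheel is forced back against the pawl with more than 40 N at the beak (contact force between pawl_arm and knob_wheel above 40 N).
It fails at once if a ware or tool standing around is knocked more than 30 mm (distance of any of spare_plug, brush, cup, bowl, mug, toadstool_house, small_lantern from where it was at the start of the episode above 0.03 m).
It also fails if it takes over 72 s, if anything falls off the work surface, if the arm or the gripper's body presses on something with over 40 N, if the wrist force passes 120 N, or if a joint passes its speed limit or range.

ROBOT

A 6-joint arm with a two-finger parallel gripper is mounted at the origin on the work surface. World frame = base frame: x ahead of the robot, y to its left, z up, the work surface at z = 0. Lengths are in m, angles in degrees, forces in N, time in s.
With the tool pointing down it reaches from about 0.4 to 0.825 m from the base axis. Payload 7 kg.
Tool frame: the origin (TCP) lies midway between the tips of the shut fingers; the grasp point (between the pads) lies 19 mm behind it; z points along the fingers, y is the direction in which the jaws open and shut (so a half turn about z gives the same grasp; the last joint's range is limited). The gripper opens to 88 mm and grips with 3 to 60 N. Pads are 19 mm wide; open, the fingers measure 130 mm over their backs; the gripper's body (78 mm by 193 mm) begins 47 mm behind the grasp point.
Start: joints at [-54.654, 20.546, 0.682, 0, -70.136, -16.507], TCP at [0.218, -0.639, 0.227] pointing down, gripper open.
Joint ranges: [-176.03, 176.03], [-82.01, 121.73], [-58.28, 71.71], [-173.87, 95.51], [-174.79, -0.11], [-173.66, 173.66]. Speed limits (degrees/s): [136.94, 136.94, 172.46, 180, 180, 180].

INTERFACE

Orientations are given as [roll, pitch, yaw] about the fixed x, y, z axes, in that order (R = Rz(yaw) Ry(pitch) Rx(roll)).
In Python, from plant import r gives the robot as it stands. The module is installed in compiled form; this text tells all that it offers.
- The arm moves only by the tool send_rows, never from a script. Its argument "motion" is a list of rows, each an object with "travel": the shift along the tool's x, y, z in m, a list of three; "spin": the turn about the tool's z in degrees. In form: [{"travel": [tx, ty, tz], "spin": spin}, ...]. A call has 1 to 5 rows; each row shifts and turns the pose as measured when the row begins, along the tool's axes as they then stand; what a row does not reach is not made up. A row lasts 1/12 s, in which the tool goes at most 41.7 mm and 7.16 degrees, less where a joint would pass 70% of its speed; a pose out of reach is approached as far as the arm can. A call is refused whole if a number of a shift passes 0.0417 or a number of a turn 7.16, either way. A call with a gripper value outside its range is refused whole. "gripper" is the gripper command: -1 is shut, 1 is fully open, values between are in proportion, set as the call begins (left out, the last holds). The fingers move at their own pace and stop on an object; "squeeze" is the grip in N (left out, the last holds). Time passes only in rows, so rows that do not move let the fingers close. It gives the time, the measured TCP pose, the force and the opening at its end, in the units of the state.
- r.get_state(): the state, without advancing time (a new reading comes with each control period).
- r.capture(name): name is "scene" or "top" or "wrist"; returns (picture, depth): 420x560x3 uint8, blue, green, red; 420x560 float32, m along the optical axis (not along the pixel's ray), 0 where there is no reading.
- r.get_calibration(name): a dict with "fov_y" (degrees; the focal length in pixels is half the picture's height over the tangent of half this angle, whatever the lens; pixels are square), "cx", "cy" (the principal point, pixels), "origin" and "orientation" of the camera in the world. Camera axes: x right, y down, z forward; pixel columns grow to the right and rows downward; lengths in m; the calibration is good to about 2 mm. The wrist camera is an equidistant fisheye: a pixel r from the principal point sees the ray r / f radians off the axis. A picture is of the moment at which its call begins: read the wrist's pose just before it. get_calibration takes no time and is no camera call; for the wrist camera it gives the pose at the moment of the call.
- r.close_job(): hands the job in, once; it reports no verdict.
Trained networks look in the newest picture that a camera, given by its name, has taken for a name from the list of things; names that differ only in an ending like _2 or _b are one class to them, and where a whole thing is asked for, a point or a joint stands for the part that bears it (a point fixed in the world has none). Each returns a list of dicts, best first, with "conf" (0 to 1); they miss things now and then, are a little off and sometimes report something else, mostly with a low value. They report only what shows in the picture. A call takes as long as a camera call.
- r.boxes_of(camera, target): "at" ([x, y, z] in m, in the coordinates of the camera as it stood for that picture, good to about 4 mm: the middle of the surface that is visible of it).
- r.pinpoint(camera, target): "at" ([x, y, z] in m, in the coordinates of the camera as it stood for that picture, good to about 4 mm: a listed point, or the origin of a listed thing).
The state is a dict: "time_s": time; "joints": joint angles; "qd": joint speeds; "joint_torque": joint torques, N m; "tcp_pos": TCP position; "eef_rot": TCP orientation; "contact_force": force on the tool from outside, world axes, zero at the start; "moment": the same for the moment, N m; "gripper_width": finger opening in m.
Only numpy, scipy, OpenCV 4.12 (cv2) and the standard library are available. Lean on these libraries where they do the work, as an engineer would, in place of code of your own. Each camera call takes 0.05 s, during which the arm holds its last target. There are 200 camera calls.

## Working session

There is one attempt and no reset: what is moved stays moved. The work goes in short steps, Python scripts to look and compute and a tool call to move; the robot and the scene stay as the last step left them, time stands still between calls to the robot, and variables do not carry over. Pictures are saved under pics/ and viewed, about 8 in all and at most 12, crops included, and the job is handed in when it is done.

Besides the shell and the picture viewer there is one more tool, called in YAML: its name, and indented under it one key for each argument. send_rows: Moves the arm, as the interface text tells. Its arguments: {"type":"object","properties":{"motion":{"type":"array"},"gripper":{"type":"number"},"squeeze":{"type":"number"}},"required":["motion"]}

```bash
mkdir -p pics; cat > h.py <<'E'
from plant import r
import numpy as np, cv2
from scipy.spatial.transform import Rotation as R
def rot(o):
    o=np.array(o,float)
    return o if o.shape==(3,3) else R.from_euler('xyz',o,degrees=True).as_matrix()
def w(cam,p,cal=None):
    c=cal or r.get_calibration(cam); return np.array(c['origin'])+rot(c['orientation'])@np.array(p)
def st():
    s=r.get_state(); print(s['time_s'],'tcp',np.round(s['tcp_pos'],4),'rot',np.round(s['eef_rot'],1),'F',np.round(s['contact_force'],1),'M',np.round(s['moment'],2),'w',round(s['gripper_width'],4)); return s
E
python3 - <<'E'
from h import *
st()
for c in ['scene','top']:
    im,d=r.capture(c); cv2.imwrite(f'pics/{c}0.png',im); print(c,r.get_calibration(c))
    for t in ['press','knob_grip','knob_wheel','pawl_ball','pawl_arm','nose','plug','cup','bowl','small_lantern','spare_plug']:
        print(t,[(round(x['conf'],2),np.round(w(c,x['at']),3)) for x in r.pinpoint(c,t)[:2]])
st()
E
```

```text
0.0 tcp [ 0.2178 -0.6384  0.2256] rot [ 179.9   -0.  -161.2] F [ 0.7 -0.1  0.1] M [ 0.02  0.05 -0.01] w 0.0875
scene {'fov_y': 55.88132557208695, 'cx': 278.53956925427957, 'cy': 210.07551449794596, 'origin': array([ 1.14293139, -0.51010861,  0.9679909 ]), 'orientation': array([-1.37935459e+02, -1.14837386e-01,  5.17641795e+01])}
press [(0.55, array([ 0.503, -0.049, -0.004]))]
knob_grip [(0.96, array([ 0.502, -0.047,  0.144]))]
knob_wheel [(0.97, array([ 0.497, -0.045,  0.064]))]
pawl_ball [(0.48, array([0.571, 0.012, 0.132]))]
pawl_arm [(0.52, array([0.58 , 0.028, 0.093]))]
nose [(0.46, array([ 0.476, -0.132,  0.05 ]))]
plug [(0.5, array([ 0.477, -0.142,  0.049])), (0.34, array([0.571, 0.01 , 0.131]))]
cup [(0.6, array([ 0.655, -0.061,  0.   ]))]
bowl [(0.9, array([0.444, 0.426, 0.003]))]
small_lantern [(0.95, array([ 0.449, -0.433,  0.001]))]
spare_plug [(0.58, array([ 0.359, -0.089, -0.002]))]
top {'fov_y': 53.797435462340545, 'cx': 278.7316725297842, 'cy': 205.42216353336065, 'origin': array([ 0.48320152, -0.01138135,  1.18264856]), 'orientation': array([-175.70742127,   -1.27676134,  -90.21266687])}
press [(0.85, array([ 0.5  , -0.05 , -0.004]))]
knob_grip [(0.56, array([ 0.505, -0.044,  0.139]))]
knob_wheel [(0.75, array([ 0.502, -0.047,  0.062]))]
pawl_ball [(0.65, array([0.571, 0.005, 0.129]))]
pawl_arm [(0.67, array([0.579, 0.029, 0.09 ]))]
nose [(0.41, array([ 0.478, -0.134,  0.045]))]
plug [(0.53, array([ 0.504, -0.045,  0.141])), (0.41, array([ 0.473, -0.143,  0.044]))]
cup [(0.93, array([ 0.659, -0.06 , -0.   ]))]
bowl [(0.57, array([0.445, 0.425, 0.002])), (0.46, array([ 0.678,  0.421, -0.   ]))]
small_lantern [(0.93, array([ 0.455, -0.426,  0.004]))]
spare_plug [(0.45, array([ 0.359, -0.094,  0.002]))]
1.2 tcp [ 0.218  -0.6388  0.2266] rot [-180.    -0.  -161.2] F [ 0.5 -0.2 -1.2] M [0.   0.02 0.01] w 0.0877
```

View pics/top0.png

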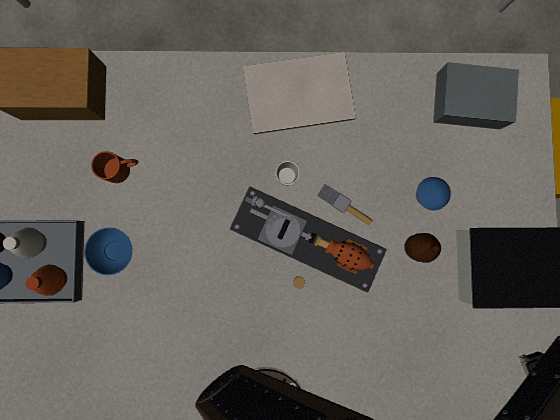

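View pics/scene0.png

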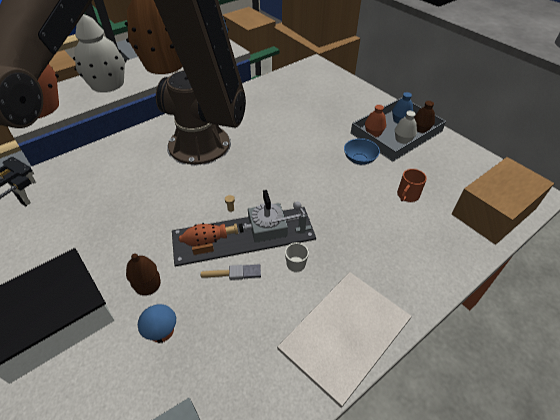

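```bash
cat >> h.py <<'E'
def plan(p,yaw,turn=None,n=5,vmax=.0415,amax=7.1):
    """rows toward p (world) and yaw; turn = signed yaw change to force direction"""
    s=r.get_state(); q=np.array(s['tcp_pos']); y=s['eef_rot'][2]
    d=np.array(p)-q; dy=(yaw-y+180)%360-180 if turn is None else turn
    k=max(int(np.ceil(max(np.linalg.norm(d)/vmax,abs(dy)/amax))),1); print('rows needed',k,'d',np.round(d,4),'dyaw',round(dy,1))
    for i in range(min(n,k)):
        a=R.from_euler('xyz',[180,0,y+dy*i/k],degrees=True).as_matrix()
        print('{"travel":%s,"spin":%.1f}'%(np.round(a.T@(d/k),4).tolist(),-dy/k),end=',')
    print()
E
python3 - <<'E'
from h import *
K=np.array([.503,-.046])
L={'b':(38,80),'p':(38,100)}
M={'b':(.571,.0085),'p':(.5795,.0285)}
for k in L: print(k,np.degrees(np.arctan2(*(np.array(M[k])-K)[::-1])-np.arctan2(L[k][1],L[k][0])))
plan([.503,-.046,.25],-24,turn=137,n=22)
E
```

```text
b -25.881133346478915
p -24.952049111557322
rows needed 20 d [0.285  0.5928 0.0234] dyaw 137
{"travel":[-0.0231, 0.0235, -0.0012],"spin":-6.8},{"travel":[-0.0257, 0.0205, -0.0012],"spin":-6.8},{"travel":[-0.028, 0.0173, -0.0012],"spin":-6.8},{"travel":[-0.0298, 0.0139, -0.0012],"spin":-6.8},{"travel":[-0.0313, 0.0102, -0.0012],"spin":-6.8},{"travel":[-0.0323, 0.0064, -0.0012],"spin":-6.8},{"travel":[-0.0328, 0.0025, -0.0012],"spin":-6.8},{"travel":[-0.0329, -0.0014, -0.0012],"spin":-6.8},{"travel":[-0.0325, -0.0053, -0.0012],"spin":-6.8},{"travel":[-0.0316, -0.0092, -0.0012],"spin":-6.8},{"travel":[-0.0303, -0.0129, -0.0012],"spin":-6.8},{"travel":[-0.0285, -0.0164, -0.0012],"spin":-6.8},{"travel":[-0.0264, -0.0197, -0.0012],"spin":-6.8},{"travel":[-0.0238, -0.0227, -0.0012],"spin":-6.8},{"travel":[-0.021, -0.0253, -0.0012],"spin":-6.8},{"travel":[-0.0178, -0.0277, -0.0012],"spin":-6.8},{"travel":[-0.0144, -0.0296, -0.0012],"spin":-6.8},{"travel":[-0.0107, -0.0311, -0.0012],"spin":-6.8},{"travel":[-0.0069, -0.0321, -0.0012],"spin":-6.8},{"travel":[-0.0031, -0.0327, -0.0012],"spin":-6.8},
```

send_rows:
  motion:
    - {"travel": [-0.0231,0.0235,-0.002],"spin": -6.8}
    - {"travel": [-0.0257,0.0205,-0.002],"spin": -6.8}
    - {"travel": [-0.028,0.0173,-0.002],"spin": -6.8}
    - {"travel": [-0.0298,0.0139,-0.002],"spin": -6.8}
    - {"travel": [-0.0313,0.0102,-0.002],"spin": -6.8}

```text
time_s: 1.62
tcp_pos: [0.2877, -0.4898, 0.2334]
eef_rot: [179.8, -0.0, -126.4]
contact_force: [1.3, 0.5, -0.4]
gripper_width: 0.0872
```

send_rows:
  motion:
    - {"travel": [-0.0323,0.0064,-0.0012],"spin": -6.8}
    - {"travel": [-0.0328,0.0025,-0.0012],"spin": -6.8}
    - {"travel": [-0.0329,-0.0014,-0.0012],"spin": -6.8}
    - {"travel": [-0.0325,-0.0053,-0.0012],"spin": -6.8}
    - {"travel": [-0.0316,-0.0092,-0.0012],"spin": -6.8}

```text
time_s: 2.03
tcp_pos: [0.3581, -0.3331, 0.2406]
eef_rot: [179.9, 0.0, -90.7]
contact_force: [0.7, 0.1, 0.2]
gripper_width: 0.0875
```

```bash
python3 - <<'E'
from h import *
s=st(); plan([.503,-.046,.25],-25,turn=-25-s['eef_rot'][2],n=20)
E
```

```text
2.0333 tcp [ 0.3581 -0.3331  0.2406] rot [179.9   0.  -90.7] F [0.7 0.1 0.2] M [ 0.04 -0.03  0.04] w 0.0875
rows needed 10 d [0.1449 0.2871 0.0094] dyaw 65.7
{"travel":[-0.0289, -0.0141, -0.0009],"spin":-6.6},{"travel":[-0.0271, -0.0174, -0.0009],"spin":-6.6},{"travel":[-0.0249, -0.0203, -0.0009],"spin":-6.6},{"travel":[-0.0224, -0.0231, -0.0009],"spin":-6.6},{"travel":[-0.0196, -0.0255, -0.0009],"spin":-6.6},{"travel":[-0.0166, -0.0275, -0.0009],"spin":-6.6},{"travel":[-0.0133, -0.0293, -0.0009],"spin":-6.6},{"travel":[-0.0099, -0.0306, -0.0009],"spin":-6.6},{"travel":[-0.0063, -0.0315, -0.0009],"spin":-6.6},{"travel":[-0.0027, -0.032, -0.0009],"spin":-6.6},
```

send_rows:
  motion:
    - {"travel": [-0.0289,-0.0141,-0.0009],"spin": -6.6}
    - {"travel": [-0.0271,-0.0174,-0.0009],"spin": -6.6}
    - {"travel": [-0.0249,-0.0203,-0.0009],"spin": -6.6}
    - {"travel": [-0.0224,-0.0231,-0.0009],"spin": -6.6}
    - {"travel": [-0.0196,-0.0255,-0.0009],"spin": -6.6}

```text
time_s: 2.45
tcp_pos: [0.4306, -0.1808, 0.2476]
eef_rot: [-179.8, -0.1, -55.9]
contact_force: [0.9, -0.1, 0.6]
gripper_width: 0.0875
```

send_rows:
  motion:
    - {"travel": [-0.0166,-0.0275,-0.0009],"spin": -6.6}
    - {"travel": [-0.0133,-0.0293,-0.0009],"spin": -6.6}
    - {"travel": [-0.0099,-0.0306,-0.0009],"spin": -6.6}
    - {"travel": [-0.0063,-0.0315,-0.0009],"spin": -6.6}
    - {"travel": [-0.002,-0.03,-0.0009],"spin": -6.0}

```text
time_s: 2.87
tcp_pos: [0.498, -0.0276, 0.2549]
eef_rot: [-179.8, -0.4, -21.7]
contact_force: [1.2, -0.7, 0.5]
gripper_width: 0.0874
```

send_rows:
  motion:
    - {"travel": [0,0,0],"spin": 0}

```text
time_s: 2.95
tcp_pos: [0.5001, -0.0239, 0.2552]
eef_rot: [-179.7, -0.5, -21.2]
contact_force: [-0.3, -0.9, -0.5]
gripper_width: 0.0878
```

```bash
python3 - <<'E'
from h import *
s=st(); cal=r.get_calibration('wrist'); im,d=r.capture('wrist'); cv2.imwrite('pics/w1.png',im); print(cal)
for t in ['press','knob_grip','knob_wheel','pawl_ball','pawl_arm','nose','plug']:
    print(t,[(round(x['conf'],2),np.round(w('wrist',x['at'],cal),3)) for x in r.pinpoint('wrist',t)[:2]])
E
```

```text
2.95 tcp [ 0.5001 -0.0239  0.2552] rot [-179.7   -0.5  -21.2] F [-0.3 -0.9 -0.5] M [-0.17  0.08 -0.01] w 0.0878
{'fov_y': 65.70646984690485, 'cx': 277.7692346536331, 'cy': 209.29627635651337, 'origin': array([ 0.57766233, -0.05495693,  0.4131331 ]), 'orientation': array([ 162.46659627,    0.2737836 , -111.2000172 ])}
press [(0.97, array([ 0.505, -0.049,  0.001]))]
knob_grip [(0.95, array([ 0.503, -0.046,  0.137])), (0.42, array([ 0.476, -0.133,  0.049]))]
knob_wheel [(0.62, array([ 0.5  , -0.051,  0.061])), (0.6, array([ 0.476, -0.137,  0.051]))]
pawl_ball [(0.71, array([0.571, 0.004, 0.13 ]))]
pawl_arm [(0.67, array([0.579, 0.028, 0.091]))]
nose [(0.74, array([ 0.478, -0.136,  0.045]))]
plug [(0.81, array([ 0.476, -0.14 ,  0.044]))]
```

View pics/w1.png

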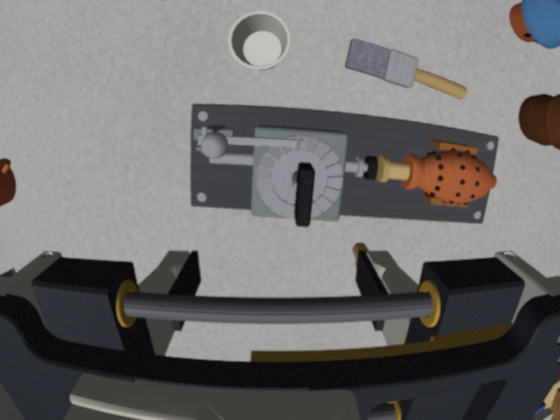

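```bash
cat >> h.py <<'E'
def cloud(cal,d):
    f=210/np.tan(np.radians(cal['fov_y']/2)); v,u=np.mgrid[:420,:560]; x=u-cal['cx'];y=v-cal['cy']; rr=np.hypot(x,y)+1e-9
    t=np.tan(np.minimum(rr/f,1.4)); P=np.stack([x/rr*t*d,y/rr*t*d,d],-1)
    return P@rot(cal['orientation']).T+np.array(cal['origin'])
def wing(cal,im,d,K=(.503,-.046)):
    P=cloud(cal,d); m=(d>0)&(P[...,2]>.147)&(P[...,2]<.16)&(np.hypot(P[...,0]-K[0],P[...,1]-K[1])<.04)
    q=P[m]; (c,sz,a)=cv2.minAreaRect((q[:,:2]*1000).astype(np.float32)); e=np.linalg.svd(q[:,:2]-q[:,:2].mean(0),full_matrices=False)[2][0]
    print('wing n',m.sum(),'c',np.round(c,1),'size',np.round(sz,1),'a',round(a,1),'pca',round(np.degrees(np.arctan2(e[1],e[0])),1),'z',np.round(np.median(q[:,2]),4))
E
python3 - <<'E'
from h import *
st(); cal=r.get_calibration('wrist'); im,d=r.capture('wrist'); wing(cal,im,d)
c,d2=None,None
P=cloud(cal,d); m=(P[...,2]>.05)&(P[...,2]<.07)&(np.hypot(P[...,0]-.503,P[...,1]+.046)<.09)
print(cv2.minAreaRect((P[m][:,:2]*1000).astype(np.float32)))
plan([.503,-.046,.2],-25)
E
```

```text
3.35 tcp [ 0.4977 -0.0285  0.255 ] rot [-179.8   -0.5  -21.9] F [ 0.3 -0.5  0.2] M [-0.06  0.11 -0.01] w 0.0875
wing n 928 c [502.2 -48.4] size [13.1 52.3] a 65.0 pca 155.1 z 0.1527
((503.3023986816406, -46.258880615234375), (179.0552978515625, 104.92510986328125), 64.88648223876953)
rows needed 2 d [ 0.0052 -0.0175 -0.0551] dyaw -3.2
{"travel":[0.0057, 0.0072, 0.0275],"spin":1.6},{"travel":[0.0059, 0.007, 0.0275],"spin":1.6},
```

send_rows:
  motion:
    - {"travel": [0.0057,0.0072,0.0275],"spin": 1.6}
    - {"travel": [0.0059,0.0072,0.0275],"spin": 1.6}
    - {"travel": [0,0,0],"spin": 0}
  gripper: 0.1

```text
time_s: 3.65
tcp_pos: [0.5047, -0.0478, 0.2009]
eef_rot: [-179.5, -0.7, -25.3]
contact_force: [-0.9, 0.3, -0.5]
gripper_width: 0.0728
```

```bash
python3 - <<'E'
from h import *
st();cal=r.get_calibration('wrist'); im,d=r.capture('wrist'); wing(cal,im,d); plan([.5025,-.0472,.126],-25)
E
```

```text
3.65 tcp [ 0.5047 -0.0478  0.2009] rot [-179.5   -0.7  -25.3] F [-0.9  0.3 -0.5] M [-0.06  0.42 -0.03] w 0.0728
wing n 1309 c [502.7 -48.7] size [13.  51.1] a 65.3 pca 155.0 z 0.1526
rows needed 2 d [-0.003   0.0004 -0.0772] dyaw 0.2
{"travel":[-0.0015, 0.0005, 0.0386],"spin":-0.1},{"travel":[-0.0015, 0.0005, 0.0386],"spin":-0.1},
```

send_rows:
  motion:
    - {"travel": [-0.001,0.0005,0.025],"spin": 0}
    - {"travel": [-0.001,0.0005,0.02],"spin": 0}
    - {"travel": [-0.001,0,0.016],"spin": 0}
    - {"travel": [0,0,0.01],"spin": 0}
    - {"travel": [0,0,0],"spin": 0}

```text
time_s: 4.12
tcp_pos: [0.5079, -0.0477, 0.1372]
eef_rot: [-179.2, -1.3, -25.2]
contact_force: [0.3, 0.5, -0.6]
gripper_width: 0.0485
```

```bash
python3 - <<'E'
from h import *
st(); plan([.5025,-.0475,.126],-25)
E
```

```text
4.1167 tcp [ 0.5079 -0.0477  0.1372] rot [-179.2   -1.3  -25.2] F [ 0.3  0.5 -0.6] M [-0.05  0.25  0.03] w 0.0485
rows needed 1 d [-0.0054  0.0002 -0.0112] dyaw 0.2
{"travel":[-0.005, 0.0021, 0.0112],"spin":-0.2},
```

send_rows:
  motion:
    - {"travel": [-0.005,0.0021,0.011],"spin": 0}
    - {"travel": [0,0,0],"spin": 0}

```text
time_s: 4.28
tcp_pos: [0.5042, -0.0472, 0.1282]
eef_rot: [-179.2, -1.5, -25.1]
contact_force: [-0.4, 0.4, -0.4]
gripper_width: 0.0479
```

```bash
python3 - <<'E'
from h import *
st(); plan([.5025,-.0475,.126],-25)
E
```

```text
4.2833 tcp [ 0.5042 -0.0472  0.1282] rot [-179.2   -1.5  -25.1] F [-0.4  0.4 -0.4] M [-0.06  0.51 -0.02] w 0.0479
rows needed 1 d [-0.0017 -0.0003 -0.0022] dyaw 0.1
{"travel":[-0.0014, 0.001, 0.0022],"spin":-0.1},
```

send_rows:
  motion:
    - {"travel": [-0.0014,0.0005,0.002],"spin": 0}
    - {"travel": [0,0,0],"spin": 0}
    - {"travel": [0,0,0],"spin": 0}
    - {"travel": [0,0,0],"spin": 0}
    - {"travel": [0,0,0],"spin": 0}
  gripper: -1
  squeeze: 45

```text
time_s: 4.7
tcp_pos: [0.5065, -0.0464, 0.1316]
eef_rot: [-179.0, -1.8, -25.0]
contact_force: [0.6, 0.2, -0.3]
gripper_width: 0.0203
```

send_rows:
  motion:
    - {"travel": [0,0,0],"spin": 0}
    - {"travel": [0,0,0],"spin": 0}

```text
time_s: 4.87
tcp_pos: [0.5048, -0.0498, 0.1316]
eef_rot: [-179.3, -1.8, -25.0]
contact_force: [2.7, 1.2, -2.4]
gripper_width: 0.0126
```

```bash
python3 - <<'E'
from h import *
st()
E
```

```text
4.8667 tcp [ 0.5048 -0.0498  0.1316] rot [-179.3   -1.8  -25. ] F [ 2.7  1.2 -2.4] M [ 0.68 -0.71  0.06] w 0.0126
```

send_rows:
  motion:
    - {"travel": [0,0,0],"spin": 4}
    - {"travel": [0,0,0],"spin": 4}
    - {"travel": [0,0,0],"spin": 4}
  squeeze: 50

```text
time_s: 5.12
tcp_pos: [0.5045, -0.0503, 0.1316]
eef_rot: [-179.0, -1.6, -37.3]
contact_force: [0.3, -0.3, -1.5]
gripper_width: 0.0128
```

```bash
python3 - <<'E'
from h import *
st()
E
```

```text
5.1167 tcp [ 0.5045 -0.0503  0.1316] rot [-179.    -1.6  -37.3] F [ 0.3 -0.3 -1.5] M [-0.61  0.34  0.04] w 0.0128
```

send_rows:
  motion:
    - {"travel": [0,0,0],"spin": 6}
    - {"travel": [0,0,0],"spin": 6}
    - {"travel": [0,0,0],"spin": 6}
    - {"travel": [0,0,0],"spin": 6}
    - {"travel": [0,0,0],"spin": 6}

```text
time_s: 5.53
tcp_pos: [0.5031, -0.0514, 0.1316]
eef_rot: [-178.7, -0.9, -68.6]
contact_force: [-1.2, 1.3, 0.3]
gripper_width: 0.0127
```

```bash
python3 - <<'E'
from h import *
st(); wc=r.get_calibration('wrist'); im,d=r.capture('wrist'); s=st()
E
```

```text
5.5333 tcp [ 0.5031 -0.0514  0.1316] rot [-178.7   -0.9  -68.6] F [-1.2  1.3  0.3] M [-0.23  0.75  0.14] w 0.0127
5.5833 tcp [ 0.5031 -0.0514  0.1315] rot [-178.7   -0.9  -69. ] F [-0.4  0.5 -0.2] M [-0.33  0.79 -0.01] w 0.0129
```

send_rows:
  motion:
    - {"travel": [0,0,0],"spin": 5}
    - {"travel": [0,0,0],"spin": 5}
    - {"travel": [0,0,0],"spin": 5}

```text
time_s: 5.83
tcp_pos: [0.5023, -0.0516, 0.1316]
eef_rot: [-178.6, -0.6, -84.0]
contact_force: [-0.0, 2.2, 0.4]
gripper_width: 0.0129
```

```bash
python3 - <<'E'
from h import *
st(); wc=r.get_calibration('wrist'); im,d=r.capture('wrist'); s=st()
E
```

```text
5.8333 tcp [ 0.5023 -0.0516  0.1316] rot [-178.6   -0.6  -84. ] F [-0.   2.2  0.4] M [-0.07  0.89  0.2 ] w 0.0129
5.8833 tcp [ 0.5022 -0.0515  0.1315] rot [-178.6   -0.5  -84.4] F [-1.2  1.2  1. ] M [-0.07  0.98  0.02] w 0.0129
```

send_rows:
  motion:
    - {"travel": [0,0,0],"spin": 4}
    - {"travel": [0,0,0],"spin": 4}

```text
time_s: 6.05
tcp_pos: [0.5018, -0.0516, 0.1315]
eef_rot: [-178.6, -0.4, -92.1]
contact_force: [-0.6, 1.1, 0.5]
gripper_width: 0.0127
```

```bash
cat > g.py <<'E'
from h import *
st(); im,d=r.capture('wrist'); st()
E
python3 g.py
```

```text
6.05 tcp [ 0.5018 -0.0516  0.1315] rot [-178.6   -0.4  -92.1] F [-0.6  1.1  0.5] M [-0.05  0.84  0.08] w 0.0127
6.1 tcp [ 0.5018 -0.0515  0.1315] rot [-178.6   -0.4  -92.3] F [0.6 1.4 0.9] M [ 0.02  1.01 -0.01] w 0.0126
```

send_rows:
  motion:
    - {"travel": [0,0,0],"spin": 3}
    - {"travel": [0,0,0],"spin": 3}

```text
time_s: 6.27
tcp_pos: [0.5015, -0.0515, 0.1316]
eef_rot: [-178.7, -0.3, -97.9]
contact_force: [-0.3, 2.3, -0.3]
gripper_width: 0.0125
```

```bash
python3 g.py
```

```text
6.2667 tcp [ 0.5015 -0.0515  0.1316] rot [-178.7   -0.3  -97.9] F [-0.3  2.3 -0.3] M [0.03 0.84 0.17] w 0.0125
6.3167 tcp [ 0.5015 -0.0515  0.1315] rot [-178.7   -0.3  -98.1] F [-0.7  0.9  1.3] M [0.12 0.98 0.03] w 0.0128
```

send_rows:
  motion:
    - {"travel": [0,0,0],"spin": 3}
    - {"travel": [0,0,0],"spin": 3}

```text
time_s: 6.48
tcp_pos: [0.5012, -0.0514, 0.1316]
eef_rot: [-178.7, -0.2, -103.6]
contact_force: [-0.8, 1.7, -0.2]
gripper_width: 0.0127
```

```bash
python3 g.py
```

```text
6.4833 tcp [ 0.5012 -0.0514  0.1316] rot [-178.7   -0.2 -103.6] F [-0.8  1.7 -0.2] M [0.21 0.92 0.07] w 0.0127
6.5333 tcp [ 0.5012 -0.0514  0.1315] rot [-178.7   -0.2 -103.8] F [-0.5  1.3  0.8] M [0.29 0.98 0.03] w 0.0125
```

send_rows:
  motion:
    - {"travel": [0,0,0],"spin": 3}
    - {"travel": [0,0,0],"spin": 2.5}

```text
time_s: 6.7
tcp_pos: [0.5009, -0.0513, 0.1315]
eef_rot: [-178.7, -0.1, -108.7]
contact_force: [0.8, 1.1, -1.1]
gripper_width: 0.0126
```

```bash
python3 g.py
```

```text
6.7 tcp [ 0.5009 -0.0513  0.1315] rot [-1.787e+02 -1.000e-01 -1.087e+02] F [ 0.8  1.1 -1.1] M [0.19 0.82 0.13] w 0.0126
6.75 tcp [ 0.501  -0.0513  0.1316] rot [-178.7   -0.  -108.9] F [-0.5  1.3  1.2] M [0.33 1.04 0.08] w 0.0123
```

send_rows:
  motion:
    - {"travel": [0,0,0],"spin": 3}
    - {"travel": [0,0,0],"spin": 2}

```text
time_s: 6.92
tcp_pos: [0.5008, -0.0512, 0.1316]
eef_rot: [-178.7, 0.0, -113.4]
contact_force: [0.3, 1.3, -0.9]
gripper_width: 0.013
```

```bash
python3 g.py
```

```text
6.9167 tcp [ 0.5008 -0.0512  0.1316] rot [-178.7    0.  -113.4] F [ 0.3  1.3 -0.9] M [0.25 0.81 0.18] w 0.013
6.9667 tcp [ 0.5007 -0.0512  0.1315] rot [-1.788e+02  1.000e-01 -1.135e+02] F [ 0.2  1.8 -0.2] M [0.37 0.96 0.09] w 0.0128
```

send_rows:
  motion:
    - {"travel": [0,0,0],"spin": 3}
    - {"travel": [0,0,0],"spin": 2}

```text
time_s: 7.13
tcp_pos: [0.5005, -0.0511, 0.1316]
eef_rot: [-178.8, 0.1, -118.0]
contact_force: [0.9, 1.9, -0.4]
gripper_width: 0.0123
```

```bash
python3 g.py
```

```text
7.1333 tcp [ 0.5005 -0.0511  0.1316] rot [-1.788e+02  1.000e-01 -1.180e+02] F [ 0.9  1.9 -0.4] M [0.35 0.87 0.17] w 0.0123
7.1833 tcp [ 0.5005 -0.0511  0.1316] rot [-1.788e+02  1.000e-01 -1.181e+02] F [0.8 0.9 1.1] M [0.43 1.03 0.11] w 0.0124
```

send_rows:
  motion:
    - {"travel": [0,0,0],"spin": 3}
    - {"travel": [0,0,0],"spin": 2}

```text
time_s: 7.35
tcp_pos: [0.5003, -0.051, 0.1316]
eef_rot: [-178.8, 0.2, -122.6]
contact_force: [-0.5, 1.5, 0.3]
gripper_width: 0.013
```

```bash
python3 g.py
```

```text
7.35 tcp [ 0.5003 -0.051   0.1316] rot [-178.8    0.2 -122.6] F [-0.5  1.5  0.3] M [0.42 0.96 0.33] w 0.013
7.4 tcp [ 0.5003 -0.051   0.1316] rot [-178.8    0.2 -122.6] F [0.2 2.4 0.4] M [0.5  1.07 0.24] w 0.0126
```

send_rows:
  motion:
    - {"travel": [0,0,0],"spin": 2.5}

```text
time_s: 7.48
tcp_pos: [0.5002, -0.051, 0.1316]
eef_rot: [-178.8, 0.3, -124.8]
contact_force: [-1.0, 2.1, 0.9]
gripper_width: 0.0125
```

```bash
python3 g.py
```

```text
7.4833 tcp [ 0.5002 -0.051   0.1316] rot [-178.8    0.3 -124.8] F [-1.   2.1  0.9] M [0.44 1.07 0.36] w 0.0125
7.5333 tcp [ 0.5002 -0.0509  0.1315] rot [-178.8    0.3 -125.1] F [-0.5  2.3  0.2] M [0.55 1.07 0.29] w 0.013
```

send_rows:
  motion:
    - {"travel": [0,0,0],"spin": 1.2}

```text
time_s: 7.62
tcp_pos: [0.5002, -0.0509, 0.1316]
eef_rot: [-178.9, 0.3, -126.1]
contact_force: [-0.6, 1.4, 0.7]
gripper_width: 0.013
```

```bash
python3 g.py;python3 g.py
```

```text
7.6167 tcp [ 0.5002 -0.0509  0.1316] rot [-178.9    0.3 -126.1] F [-0.6  1.4  0.7] M [0.35 0.87 0.34] w 0.013
7.6667 tcp [ 0.5002 -0.0509  0.1315] rot [-178.9    0.3 -126.3] F [-1.7  2.  -0.2] M [0.46 1.03 0.41] w 0.0123
7.6667 tcp [ 0.5002 -0.0509  0.1315] rot [-178.9    0.3 -126.3] F [-1.7  2.  -0.2] M [0.46 1.03 0.41] w 0.0123
7.7167 tcp [ 0.5002 -0.0509  0.1315] rot [-178.9    0.3 -126.2] F [0.1 1.  0.6] M [0.53 1.06 0.32] w 0.0126
```

send_rows:
  motion:
    - {"travel": [0,0,0],"spin": 0.2}
    - {"travel": [0,0,0],"spin": 0.2}

```text
time_s: 7.88
tcp_pos: [0.5002, -0.0509, 0.1316]
eef_rot: [-178.9, 0.3, -126.4]
contact_force: [-0.7, 1.7, 0.2]
gripper_width: 0.0128
```

```bash
python3 g.py;python3 g.py
```

```text
7.8833 tcp [ 0.5002 -0.0509  0.1316] rot [-178.9    0.3 -126.4] F [-0.7  1.7  0.2] M [0.4  0.96 0.41] w 0.0128
7.9333 tcp [ 0.5002 -0.0509  0.1316] rot [-178.9    0.3 -126.4] F [-1.3  1.9 -0. ] M [0.47 0.98 0.41] w 0.0127
7.9333 tcp [ 0.5002 -0.0509  0.1316] rot [-178.9    0.3 -126.4] F [-1.3  1.9 -0. ] M [0.47 0.98 0.41] w 0.0127
7.9833 tcp [ 0.5002 -0.0509  0.1316] rot [-178.9    0.3 -126.4] F [-1.   1.1  0.5] M [0.39 0.99 0.4 ] w 0.0128
```

send_rows:
  motion:
    - {"travel": [0,0,0],"spin": 0}
    - {"travel": [0,0,0],"spin": 0}
    - {"travel": [0,0,0],"spin": 0}
    - {"travel": [0,0,0],"spin": 0}

```text
time_s: 8.32
tcp_pos: [0.5002, -0.0509, 0.1316]
eef_rot: [-178.9, 0.3, -126.3]
contact_force: [-0.1, 1.5, 0.5]
gripper_width: 0.0124
```

```bash
python3 g.py
```

```text
8.3167 tcp [ 0.5002 -0.0509  0.1316] rot [-178.9    0.3 -126.3] F [-0.1  1.5  0.5] M [0.43 0.95 0.39] w 0.0124
8.3667 tcp [ 0.5002 -0.0509  0.1316] rot [-178.9    0.3 -126.3] F [-0.2  0.9  0.4] M [0.47 1.01 0.39] w 0.0127
```

send_rows:
  motion:
    - {"travel": [0,0,0],"spin": -1.5}
    - {"travel": [0,0,0],"spin": -1.5}

```text
time_s: 8.53
tcp_pos: [0.5003, -0.051, 0.1316]
eef_rot: [-178.8, 0.2, -123.3]
contact_force: [-0.5, -0.3, -0.2]
gripper_width: 0.0125
```

```bash
python3 g.py
```

```text
8.5333 tcp [ 0.5003 -0.051   0.1316] rot [-178.8    0.2 -123.3] F [-0.5 -0.3 -0.2] M [0.17 0.89 0.04] w 0.0125
8.5833 tcp [ 0.5002 -0.051   0.1315] rot [-178.8    0.2 -123.2] F [-0.3  0.  -0.2] M [0.27 0.82 0.06] w 0.0126
```

send_rows:
  motion:
    - {"travel": [0,0,0],"spin": -1.5}
    - {"travel": [0,0,0],"spin": -1.5}

```text
time_s: 8.75
tcp_pos: [0.5003, -0.0511, 0.1315]
eef_rot: [-178.8, 0.2, -120.3]
contact_force: [-0.0, 0.1, 0.6]
gripper_width: 0.0127
```

```bash
python3 g.py
```

```text
8.75 tcp [ 0.5003 -0.0511  0.1315] rot [-178.8    0.2 -120.3] F [-0.   0.1  0.6] M [ 0.18  0.75 -0.75] w 0.0127
8.8 tcp [ 0.5003 -0.0511  0.1315] rot [-178.8    0.2 -120.3] F [0.5 0.3 1.2] M [ 0.28  0.75 -0.79] w 0.0124
```

send_rows:
  motion:
    - {"travel": [0,0,0],"spin": 2}

```text
time_s: 8.88
tcp_pos: [0.5003, -0.0511, 0.1315]
eef_rot: [-178.8, 0.3, -122.4]
contact_force: [-0.9, 2.7, 2.1]
gripper_width: 0.0127
```

```bash
python3 g.py
```

```text
8.8833 tcp [ 0.5003 -0.0511  0.1315] rot [-178.8    0.3 -122.4] F [-0.9  2.7  2.1] M [ 1.1   1.18 -0.04] w 0.0127
8.9333 tcp [ 0.5003 -0.051   0.1316] rot [-178.8    0.3 -122.6] F [-1.8  1.6  0.8] M [ 0.7   1.02 -0.03] w 0.0125
```

send_rows:
  motion:
    - {"travel": [0,0,0],"spin": 0}
    - {"travel": [0,0,0],"spin": 0}
    - {"travel": [0,0,-0.01],"spin": 0}
    - {"travel": [0,0,-0.03],"spin": 0}
    - {"travel": [0,0,-0.035],"spin": 0}
  gripper: 0

```text
time_s: 9.35
tcp_pos: [0.4958, -0.0515, 0.2035]
eef_rot: [-179.2, -0.1, -122.6]
contact_force: [0.2, 0.6, -0.2]
gripper_width: 0.0402
```

```bash
python3 - <<'E'
from h import *
st(); cal=r.get_calibration('wrist'); im,d=r.capture('wrist'); cv2.imwrite('pics/w2.png',im); wing(cal,im,d)
for t in ['knob_grip','pawl_ball','pawl_arm','nose','plug']:
    print(t,[(round(x['conf'],2),np.round(w('wrist',x['at'],cal),3)) for x in r.pinpoint('wrist',t)[:2]])
plan([.5707,.0075,.215],-115)
E
```

```text
9.35 tcp [ 0.4958 -0.0515  0.2035] rot [-1.792e+02 -1.000e-01 -1.226e+02] F [ 0.2  0.6 -0.2] M [ 0.11 -0.03  0.02] w 0.0402
wing n 1261 c [501.8 -49.1] size [51.3 12.9] a 56.6 pca 56.7 z 0.1527
knob_grip [(0.81, array([ 0.506, -0.044,  0.137]))]
pawl_ball [(0.84, array([0.571, 0.007, 0.128])), (0.37, array([ 0.504, -0.05 ,  0.002]))]
pawl_arm [(0.9, array([0.579, 0.03 , 0.091]))]
nose [(0.79, array([ 0.465, -0.154,  0.048]))]
plug [(0.84, array([ 0.471, -0.156,  0.044]))]
rows needed 3 d [0.0742 0.0587 0.0119] dyaw 7.6
{"travel":[-0.0298, -0.0103, -0.004],"spin":-2.5},{"travel":[-0.0293, -0.0116, -0.004],"spin":-2.5},{"travel":[-0.0288, -0.0129, -0.004],"spin":-2.5},
```

View pics/w2.png

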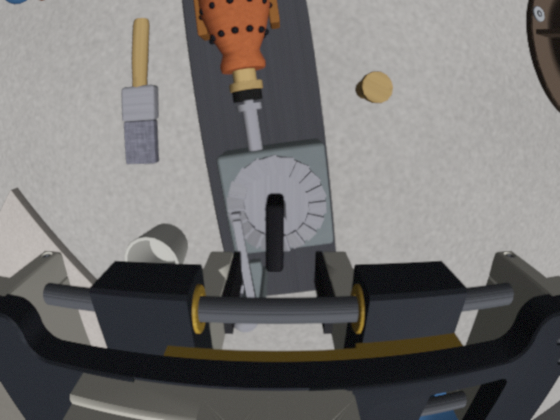

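send_rows:
  motion:
    - {"travel": [-0.0298,-0.0103,-0.004],"spin": -2.5}
    - {"travel": [-0.0293,-0.0116,-0.004],"spin": -2.5}
    - {"travel": [-0.0288,-0.0129,-0.004],"spin": -2.5}
    - {"travel": [0,0,0],"spin": 0}
  gripper: 0.3

```text
time_s: 9.98
tcp_pos: [0.5699, 0.0078, 0.2126]
eef_rot: [-179.4, -0.3, -114.9]
contact_force: [1.3, -0.5, 0.5]
gripper_width: 0.0562
```

```bash
python3 - <<'E'
from h import *
st(); cal=r.get_calibration('wrist'); im,d=r.capture('wrist')
for t in ['pawl_ball','pawl_arm']:
    print(t,[(round(x['conf'],2),np.round(w('wrist',x['at'],cal),3)) for x in r.pinpoint('wrist',t)[:2]])
plan([.5707,.0075,.119],-115)
E
```

```text
9.9833 tcp [0.5699 0.0078 0.2126] rot [-179.4   -0.3 -114.9] F [ 1.3 -0.5  0.5] M [ 0.06 -0.03  0.02] w 0.0562
pawl_ball [(0.75, array([0.573, 0.009, 0.129]))]
pawl_arm [(0.82, array([0.58 , 0.03 , 0.089]))]
rows needed 3 d [ 0.005   0.002  -0.0929] dyaw 0.2
{"travel":[-0.0013, -0.0012, 0.031],"spin":-0.1},{"travel":[-0.0013, -0.0012, 0.031],"spin":-0.1},{"travel":[-0.0013, -0.0012, 0.031],"spin":-0.1},
```

send_rows:
  motion:
    - {"travel": [-0.0018,-0.0018,0.03],"spin": 0}
    - {"travel": [-0.0018,-0.0018,0.028],"spin": 0}
    - {"travel": [-0.0013,-0.0012,0.016],"spin": 0}

```text
time_s: 10.38
tcp_pos: [0.573, 0.0061, 0.1395]
eef_rot: [-179.2, -0.1, -115.3]
contact_force: [-0.2, -0.1, 0.1]
gripper_width: 0.0569
```

```bash
python3 - <<'E'
from h import *
st(); plan([.5715,.0085,.119],-115)
E
```

```text
10.3833 tcp [0.573  0.0061 0.1395] rot [-1.792e+02 -1.000e-01 -1.153e+02] F [-0.2 -0.1  0.1] M [ 0.11  0.15 -0.  ] w 0.0569
rows needed 1 d [-0.0015  0.0024 -0.0205] dyaw 0.3
{"travel":[-0.0015, 0.0024, 0.0205],"spin":-0.3},
```

send_rows:
  motion:
    - {"travel": [-0.0015,0.002,0.021],"spin": 0}
    - {"travel": [0,0,0.002],"spin": 0}

```text
time_s: 10.55
tcp_pos: [0.5682, 0.0062, 0.1119]
eef_rot: [-179.5, -0.4, -115.4]
contact_force: [-1.5, -1.0, -0.4]
gripper_width: 0.0573
```

send_rows:
  motion:
    - {"travel": [0,0,0.001],"spin": 0}
    - {"travel": [0,0,0.001],"spin": 0}
    - {"travel": [0,0,0],"spin": 0}
    - {"travel": [0,0,0],"spin": 0}
  gripper: -1
  squeeze: 20

```text
time_s: 10.88
tcp_pos: [0.5671, 0.0044, 0.1115]
eef_rot: [-179.5, -0.4, -115.5]
contact_force: [0.0, 0.2, 0.3]
gripper_width: 0.0359
```

```bash
python3 - <<'E'
from h import *
st(); 
E
```

```text
10.8833 tcp [0.5671 0.0044 0.1115] rot [-179.5   -0.4 -115.5] F [0.  0.2 0.3] M [0.08 0.04 0.05] w 0.0359
```

send_rows:
  motion:
    - {"travel": [-0.004,0,-0.002],"spin": 0}
    - {"travel": [0,0,0],"spin": 0}
    - {"travel": [0,0,0],"spin": 0}
    - {"travel": [0,0,0],"spin": 0}

```text
time_s: 11.22
tcp_pos: [0.57, 0.0084, 0.1158]
eef_rot: [-179.4, -0.3, -115.5]
contact_force: [1.7, -2.0, -4.2]
gripper_width: 0.0224
```

```bash
python3 - <<'E'
from h import *
st(); 
E
```

```text
11.2167 tcp [0.57   0.0084 0.1158] rot [-179.4   -0.3 -115.5] F [ 1.7 -2.  -4.2] M [-0.59 -0.64  0.03] w 0.0224
```

send_rows:
  motion:
    - {"travel": [-0.006,0,-0.0025],"spin": 0}
    - {"travel": [-0.008,0,-0.002],"spin": 0}
    - {"travel": [-0.008,0,0],"spin": 0}

```text
time_s: 11.47
tcp_pos: [0.5785, 0.0267, 0.1202]
eef_rot: [-179.4, -0.4, -115.6]
contact_force: [-1.8, -1.6, 1.2]
gripper_width: 0.0224
```

```bash
python3 - <<'E'
from h import *
s=st(); b=np.array(s['tcp_pos'])[:2]-[.5025,-.0475]; print('press y',b@[.4226,.9063],'x',b@[.9063,-.4226])
E
```

```text
11.4667 tcp [0.5785 0.0267 0.1202] rot [-179.4   -0.4 -115.6] F [-1.8 -1.6  1.2] M [-0.38  0.67 -0.05] w 0.0224
press y 0.09936303332299902 x 0.0375485720004412
```

send_rows:
  motion:
    - {"travel": [-0.008,0,0.0005],"spin": 0}
    - {"travel": [-0.008,0,0.0015],"spin": 0}
    - {"travel": [-0.008,0,0.004],"spin": 0}
    - {"travel": [-0.007,0,0.0045],"spin": 0}
    - {"travel": [-0.004,0,0.004],"spin": 0}

```text
time_s: 11.88
tcp_pos: [0.5945, 0.0614, 0.1041]
eef_rot: [-179.5, -0.6, -115.6]
contact_force: [0.4, -3.5, -2.0]
gripper_width: 0.0224
```

```bash
python3 - <<'E'
from h import *
s=st(); b=np.array(s['tcp_pos'])[:2]-[.5025,-.0475]; print('press y',b@[.4226,.9063],'x',b@[.9063,-.4226])
E
```

```text
11.8833 tcp [0.5945 0.0614 0.1041] rot [-179.5   -0.6 -115.6] F [ 0.4 -3.5 -2. ] M [-1.37  0.14  0.03] w 0.0224
press y 0.13758273442009622 x 0.037325106828718514
```

send_rows:
  motion:
    - {"travel": [0,0,0],"spin": 0}
    - {"travel": [0,0,0],"spin": 0}
    - {"travel": [0,0,-0.005],"spin": 0}
    - {"travel": [0,0,-0.03],"spin": 0}
    - {"travel": [0,0,-0.035],"spin": 0}
  gripper: 0.1

```text
time_s: 12.3
tcp_pos: [0.5918, 0.064, 0.1682]
eef_rot: [-180.0, -0.9, -115.5]
contact_force: [1.5, 0.7, 1.1]
gripper_width: 0.0467
```

send_rows:
  motion:
    - {"travel": [0,0,-0.04],"spin": 0}
    - {"travel": [0,0,-0.035],"spin": 0}
    - {"travel": [0,0,0],"spin": 0}

```text
time_s: 12.55
tcp_pos: [0.5947, 0.0656, 0.2551]
eef_rot: [-179.5, -0.5, -115.5]
contact_force: [1.1, 1.0, 0.3]
gripper_width: 0.0487
```

```bash
python3 - <<'E'
from h import *
st(); cal=r.get_calibration('wrist'); im,d=r.capture('wrist'); cv2.imwrite('pics/w3.png',im); wing(cal,im,d)
for t in ['knob_grip','pawl_ball','pawl_arm','nose','plug']:
    print(t,[(round(x['conf'],2),np.round(w('wrist',x['at'],cal),3)) for x in r.pinpoint('wrist',t)[:2]])
im,d=r.capture('scene'); cv2.imwrite('pics/s3.png',cv2.resize(im[160:300,140:340],None,fx=3,fy=3))
E
```

```text
12.55 tcp [0.5947 0.0656 0.2551] rot [-179.5   -0.5 -115.5] F [1.1 1.  0.3] M [ 0.14 -0.26 -0.  ] w 0.0487
wing n 988 c [502.3 -48.2] size [51.5 13.8] a 70.4 pca 70.9 z 0.1526
knob_grip []
pawl_ball [(0.83, array([0.594, 0.057, 0.113]))]
pawl_arm [(0.85, array([0.582, 0.029, 0.089]))]
nose []
plug []
```

View pics/w3.png

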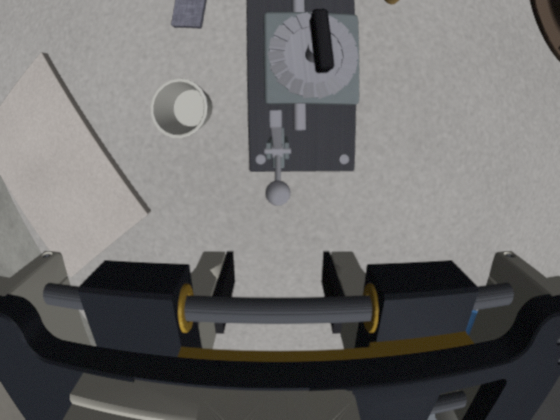

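View pics/s3.png

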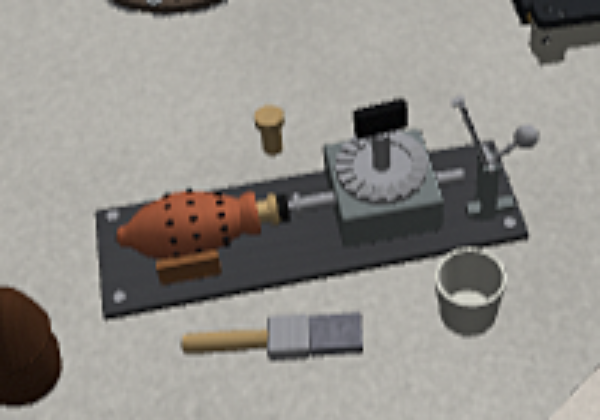

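```bash
python3 - <<'E'
from h import *
st(); plan([.5025,-.0478,.23],-109.1,vmax=.035)
E
```

```text
12.9 tcp [0.5908 0.0648 0.2452] rot [ 179.8   -1.  -115.5] F [-0.5 -0.  -0.1] M [0.12 0.02 0.06] w 0.0482
rows needed 5 d [-0.0883 -0.1126 -0.0152] dyaw 6.4
{"travel":[0.0279, 0.0062, 0.003],"spin":-1.3},{"travel":[0.0278, 0.0069, 0.003],"spin":-1.3},{"travel":[0.0276, 0.0075, 0.003],"spin":-1.3},{"travel":[0.0274, 0.0081, 0.003],"spin":-1.3},{"travel":[0.0273, 0.0087, 0.003],"spin":-1.3},
```

send_rows:
  motion:
    - {"travel": [0.0279,0.0062,0.001],"spin": -1.3}
    - {"travel": [0.0278,0.0069,0.001],"spin": -1.3}
    - {"travel": [0.0276,0.0075,0.001],"spin": -1.3}
    - {"travel": [0.0274,0.0081,0.002],"spin": -1.3}
    - {"travel": [0.024,0.008,0.002],"spin": -1.3}

```text
time_s: 13.32
tcp_pos: [0.5024, -0.046, 0.2345]
eef_rot: [179.3, -1.4, -108.5]
contact_force: [-0.1, -0.4, 0.1]
gripper_width: 0.0481
```

send_rows:
  motion:
    - {"travel": [0,0,0],"spin": 0}

```text
time_s: 13.4
tcp_pos: [0.4991, -0.0485, 0.2336]
eef_rot: [179.2, -1.4, -108.5]
contact_force: [-0.2, 0.8, 0.2]
gripper_width: 0.0481
```

```bash
python3 - <<'E'
from h import *
st(); cal=r.get_calibration('wrist'); im,d=r.capture('wrist'); wing(cal,im,d); st(); plan([.5025,-.0480,.135],-109.1,vmax=.03)
E
```

```text
13.4 tcp [ 0.4991 -0.0485  0.2336] rot [ 179.2   -1.4 -108.5] F [-0.2  0.8  0.2] M [ 0.11  0.04 -0.02] w 0.0481
wing n 1043 c [502.1 -48.7] size [51.9 12.8] a 70.8 pca 70.6 z 0.1527
13.45 tcp [ 0.5004 -0.0476  0.2337] rot [ 179.2   -1.4 -108.6] F [-0.3  0.5 -0.2] M [ 0.15  0.   -0.03] w 0.0481
rows needed 4 d [ 0.0021 -0.0004 -0.0987] dyaw -0.5
{"travel":[-0.0001, -0.0005, 0.0247],"spin":0.1},{"travel":[-0.0001, -0.0005, 0.0247],"spin":0.1},{"travel":[-0.0001, -0.0005, 0.0247],"spin":0.1},{"travel":[-0.0001, -0.0005, 0.0247],"spin":0.1},
```

send_rows:
  motion:
    - {"travel": [0,-0.0005,0.025],"spin": 0.2}
    - {"travel": [0,-0.0005,0.024],"spin": 0.2}
    - {"travel": [0,-0.0005,0.012],"spin": 0}

```text
time_s: 13.7
tcp_pos: [0.5032, -0.0491, 0.1734]
eef_rot: [179.5, -1.3, -109.1]
contact_force: [-0.5, 0.3, -0.2]
gripper_width: 0.0483
```

```bash
python3 - <<'E'
from h import *
st(); plan([.5025,-.0480,.133],-109.2,vmax=.03)
E
```

```text
13.7 tcp [ 0.5032 -0.0491  0.1734] rot [ 179.5   -1.3 -109.1] F [-0.5  0.3 -0.2] M [0.09 0.12 0.03] w 0.0483
rows needed 2 d [-0.0007  0.0011 -0.0404] dyaw -0.1
{"travel":[-0.0004, 0.0005, 0.0202],"spin":0.1},{"travel":[-0.0004, 0.0005, 0.0202],"spin":0.1},
```

send_rows:
  motion:
    - {"travel": [-0.0004,0.0005,0.02],"spin": 0}
    - {"travel": [-0.0004,0.0005,0.015],"spin": 0}

```text
time_s: 13.87
tcp_pos: [0.5029, -0.0481, 0.1362]
eef_rot: [179.5, -1.3, -109.1]
contact_force: [-0.2, -0.3, 0.5]
gripper_width: 0.0486
```

send_rows:
  motion:
    - {"travel": [0,0,0],"spin": 0}
    - {"travel": [0,0,0],"spin": 0}
    - {"travel": [0,0,0],"spin": 0}
  gripper: -1
  squeeze: 30

```text
time_s: 14.12
tcp_pos: [0.5015, -0.0476, 0.1323]
eef_rot: [179.1, -1.6, -109.1]
contact_force: [0.3, 0.7, 0.2]
gripper_width: 0.0334
```

```bash
python3 - <<'E'
from h import *
st(); plan([.5025,-.0480,.132],-109.1,vmax=.03)
E
```

```text
14.1167 tcp [ 0.5015 -0.0476  0.1323] rot [ 179.1   -1.6 -109.1] F [0.3 0.7 0.2] M [ 0.12 -0.01 -0.  ] w 0.0334
rows needed 1 d [ 0.001  -0.0004 -0.0003] dyaw -0.0
{"travel":[0.0001, -0.001, 0.0003],"spin":0.0},
```

send_rows:
  motion:
    - {"travel": [0,0,-0.001],"spin": 0}
    - {"travel": [0,0,-0.001],"spin": 0}
    - {"travel": [0,0,0],"spin": 0}
    - {"travel": [0,0,0],"spin": 0}

```text
time_s: 14.45
tcp_pos: [0.5023, -0.0467, 0.1365]
eef_rot: [179.2, -1.5, -109.1]
contact_force: [-0.2, 0.0, -8.3]
gripper_width: 0.0123
```

send_rows:
  motion:
    - {"travel": [0,0,0],"spin": -4}
    - {"travel": [0,0,0],"spin": -5}
    - {"travel": [0,0,0],"spin": -5}

```text
time_s: 14.7
tcp_pos: [0.5019, -0.0466, 0.1364]
eef_rot: [178.9, -1.2, -94.8]
contact_force: [-1.5, 0.7, -3.8]
gripper_width: 0.0125
```

```bash
python3 g.py
```

```text
14.7 tcp [ 0.5019 -0.0466  0.1364] rot [178.9  -1.2 -94.8] F [-1.5  0.7 -3.8] M [ 0.06 -0.12 -0.06] w 0.0125
14.75 tcp [ 0.5019 -0.0465  0.1364] rot [178.9  -1.2 -94.4] F [-0.1  0.6 -4.3] M [ 0.04 -0.26  0.03] w 0.0126
```

send_rows:
  motion:
    - {"travel": [0,0,0],"spin": -6.5}
    - {"travel": [0,0,0],"spin": -6.5}
    - {"travel": [0,0,0],"spin": -6.5}
    - {"travel": [0,0,0],"spin": -6.5}
    - {"travel": [0,0,0],"spin": -6}

```text
time_s: 15.17
tcp_pos: [0.5008, -0.0467, 0.1364]
eef_rot: [178.5, -0.3, -61.9]
contact_force: [-0.6, -0.8, -5.2]
gripper_width: 0.0129
```

```bash
python3 g.py
```

```text
15.1667 tcp [ 0.5008 -0.0467  0.1364] rot [178.5  -0.3 -61.9] F [-0.6 -0.8 -5.2] M [-0.07 -0.15 -0.01] w 0.0129
15.2167 tcp [ 0.5008 -0.0467  0.1364] rot [178.4  -0.3 -61.5] F [-0.2  0.6 -4.2] M [-0.11 -0.15  0.1 ] w 0.013
```

send_rows:
  motion:
    - {"travel": [0,0,0],"spin": -6}
    - {"travel": [0,0,0],"spin": -6}
    - {"travel": [0,0,0],"spin": -6}
    - {"travel": [0,0,0],"spin": -6}

```text
time_s: 15.55
tcp_pos: [0.5001, -0.0472, 0.1364]
eef_rot: [178.5, 0.4, -37.8]
contact_force: [-1.2, -1.9, -3.4]
gripper_width: 0.0128
```

```bash
python3 g.py
```

```text
15.55 tcp [ 0.5001 -0.0472  0.1364] rot [178.5   0.4 -37.8] F [-1.2 -1.9 -3.4] M [-0.35 -0.28 -0.04] w 0.0128
15.6 tcp [ 0.5001 -0.0472  0.1364] rot [178.5   0.4 -37.3] F [-0.6 -1.6 -4.4] M [-0.29 -0.22  0.02] w 0.0127
```

send_rows:
  motion:
    - {"travel": [0,0,0],"spin": -4}
    - {"travel": [0,0,0],"spin": -4}
    - {"travel": [0,0,0],"spin": -3}

```text
time_s: 15.85
tcp_pos: [0.4999, -0.0475, 0.1364]
eef_rot: [178.6, 0.6, -27.0]
contact_force: [0.0, -1.1, -4.2]
gripper_width: 0.0128
```

```bash
python3 g.py
```

```text
15.85 tcp [ 0.4999 -0.0475  0.1364] rot [178.6   0.6 -27. ] F [ 0.  -1.1 -4.2] M [-0.2  -0.2  -0.07] w 0.0128
15.9 tcp [ 0.4999 -0.0475  0.1364] rot [178.6   0.6 -26.8] F [-0.  -1.3 -5.1] M [-0.19 -0.26  0.03] w 0.0128
```

send_rows:
  motion:
    - {"travel": [0,0,0],"spin": -1}

```text
time_s: 15.98
tcp_pos: [0.4999, -0.0476, 0.1364]
eef_rot: [178.6, 0.6, -26.2]
contact_force: [0.2, -0.9, -4.6]
gripper_width: 0.0123
```

```bash
python3 g.py
```

```text
15.9833 tcp [ 0.4999 -0.0476  0.1364] rot [178.6   0.6 -26.2] F [ 0.2 -0.9 -4.6] M [-0.14 -0.28  0.03] w 0.0123
16.0333 tcp [ 0.4999 -0.0476  0.1364] rot [178.6   0.6 -26. ] F [ 0.5 -0.7 -5.4] M [-0.19 -0.22 -0.  ] w 0.0132
```

Knob is ~1° from its start; nudge to the stop, release and rise.

send_rows:
  motion:
    - {"travel": [0,0,0],"spin": -1.2}
    - {"travel": [0,0,0],"spin": 0}

```text
time_s: 16.2
tcp_pos: [0.4998, -0.0476, 0.1364]
eef_rot: [178.6, 0.7, -25.1]
contact_force: [-0.3, -1.3, -4.4]
gripper_width: 0.013
```

```bash
python3 g.py
```

```text
16.2 tcp [ 0.4998 -0.0476  0.1364] rot [178.6   0.7 -25.1] F [-0.3 -1.3 -4.4] M [-0.13 -0.23  0.02] w 0.013
16.25 tcp [ 0.4999 -0.0476  0.1364] rot [178.6   0.7 -25.1] F [-0.7 -1.3 -4.4] M [-0.17 -0.24  0.04] w 0.013
```

send_rows:
  motion:
    - {"travel": [0,0,0],"spin": 0}
    - {"travel": [0,0,0],"spin": 0}
    - {"travel": [0,0,-0.01],"spin": 0}
    - {"travel": [0,0,-0.035],"spin": 0}
    - {"travel": [0,0,-0.04],"spin": 0}
  gripper: -0.2

```text
time_s: 16.67
tcp_pos: [0.4982, -0.0467, 0.2192]
eef_rot: [178.2, 1.2, -25.3]
contact_force: [1.9, -0.1, 0.0]
gripper_width: 0.034
```

send_rows:
  motion:
    - {"travel": [0,0,-0.035],"spin": 0}
    - {"travel": [0,0,0],"spin": 0}

```text
time_s: 16.83
tcp_pos: [0.5027, -0.0462, 0.2653]
eef_rot: [178.5, 0.6, -25.3]
contact_force: [1.5, -0.4, 0.7]
gripper_width: 0.0349
```

```bash
python3 - <<'E'
from h import *
st(); cal=r.get_calibration('wrist'); im,d=r.capture('wrist'); wing(cal,im,d)
for t in ['pawl_ball','pawl_arm','nose','plug']:
    print(t,[(round(x['conf'],2),np.round(w('wrist',x['at'],cal),3)) for x in r.pinpoint('wrist',t)[:2]])
cv2.imwrite('pics/w4.png',im); st()
E
```

```text
16.8333 tcp [ 0.5027 -0.0462  0.2653] rot [178.5   0.6 -25.3] F [ 1.5 -0.4  0.7] M [ 0.09 -0.23  0.03] w 0.0349
wing n 850 c [502.3 -48.4] size [13.  51.9] a 65.0 pca 155.1 z 0.1526
pawl_ball [(0.58, array([0.598, 0.057, 0.115]))]
pawl_arm [(0.72, array([0.578, 0.032, 0.09 ])), (0.29, array([ 0.506, -0.047,  0.139]))]
nose [(0.51, array([ 0.475, -0.135,  0.05 ]))]
plug [(0.77, array([ 0.472, -0.157,  0.041]))]
17.0833 tcp [ 0.4986 -0.0463  0.2565] rot [178.1   1.2 -25.4] F [-0.4  0.7 -1. ] M [-0.01  0.08  0.01] w 0.0351
```

View pics/w4.png

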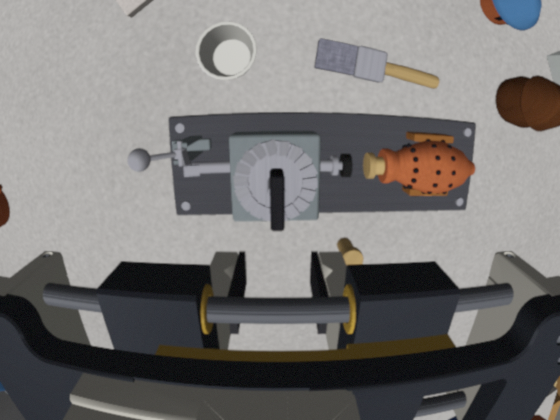

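Everything is in place: the knob is back at its start angle, the pawl is thrown over (ball at pixel 138,160), and the plug is in with the nose drawn back. Handing in.

```bash
python3 -c "
from h import *
r.close_job(); st()"
```

```text
the job is handed in; nothing more can be done
the job is handed in; nothing more can be done
```

The job is done and handed in at about 17 s. It reported no verdict, so the results below are my own checks.

- **Driving the plug home:** I turned the knob about 101° clockwise. That took one continuous grip, as the arm had the range, so no fresh grips were needed. The knob went firm near 95° and I held it there for about 0.7 s. The wrist torque of about 0.40 N m works out to roughly 26 N on the plug, give or take 3 N; the force was inferred, not measured directly.
- **Throwing the pawl:** I eased the load onto the pawl, let go, then gripped the ball and swung it right over. It stayed at its stop while the knob was still about 84° forward.
- **Turning back:** I regripped the wing, turned it back to the stop, let go and rose clear.

**Last checks:**
- The wing is back at its starting angle to within the measurement, a fraction of a degree.
- The pawl ball is at its thrown-off place.
- The plug sits about 16 mm deeper than at the start, by the camera, which is good to about 4 mm.
- The wrist force is near zero, the gripper is about 100 mm clear of the knob, and the neighbouring wares in view look undisturbed.

**What did not go cleanly:** while easing back I pressed the wheel briefly against the pawl at about 0.8 N m. That is an estimated 20 to 23 N at the beak, under the 40 N limit, and I backed off at once. The stop itself was judged from the wing's angle, as no clear torque rise was felt there.

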